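# Match the second spacer of the board rest

## Task

The blue board rest needs two equal spacers so that a board will lie level on it; one is already bolted on its left pad. From the three loose look-alike aluminium sleeves on the bench, pick the one that is the same size as the bolted one and stand it upright in the middle of the empty white pad. Leave the other two sleeves where they stand.

Things in the scene. Friction and masses are not known exactly. Their poses are not given: they have to be found in the camera images.
- spacer_28_mid (a point): centre (half-way up) of the small loose spacer: upright plain aluminium sleeve, 28 mm outside diameter, 30 mm high, 14 mm bore, a dark groove near either end; stands on the bench. Its z axis is the sleeve's axis. Which of the three spacers stands where on the bench varies
- spacer_38_mid (a point): centre (half-way up) of the middle loose spacer: same look, 38 mm outside diameter, 42 mm high, 20 mm bore, about 80 g, stands upright on the bench; its z axis is the sleeve's axis. This is the size of the one bolted to the board rest
- spacer_50_mid (a point): centre (half-way up) of the large loose spacer: same look, 50 mm outside diameter, 56 mm high, 28 mm bore; stands upright on the bench; its z axis is the sleeve's axis
- empty_pad (a point): centre of the top face of the empty pad of the board rest, 18 mm above the bench; z up. The rest is a fixed blue plate, 110 x 270 mm and 12 mm thick, with two white round pads, 72 mm in diameter and 6 mm high; the other pad's centre lies 150 mm away along this point's +y axis (to the left, as seen from the robot) and carries the bolted spacer (38 mm diameter, 42 mm high, top 60 mm above the bench)
Mind the look-alikes: they are no part of the job. What is shaped like the part that bears spacer_38_mid but purple is not meant.

How it is judged (in metres and radians):
At the end, for the whole second after the job is handed in: The 38 mm spacer stands upright (within 10 degrees) and at rest on the empty pad, its axis within 16 mm of the pad's centre; the other two spacers are within 30 mm of where they started (horizontal distance between spacer_38_mid and empty_pad below 0.016 m and z of spacer_38_mid in the frame of empty_pad between 0.017 and 0.025 m and angle between spacer_38_mid's own z axis and vertical below 0.17 rad and distance of each of spacer_28_mid, spacer_50_mid from where it was at the start of the episode below 0.03 m); the robot touches nothing.
It fails at once if the small spacer is moved by more than 30 mm (distance of spacer_28_mid from where it was at the start of the episode above 0.03 m).
It fails at once if the large spacer is moved by more than 30 mm (distance of spacer_50_mid from where it was at the start of the episode above 0.03 m).
It also fails if it takes over 32 s, if anything falls off the work surface, if the arm or the gripper's body presses on something with over 40 N, if the wrist force passes 120 N, or if a joint passes its speed limit or range.

## Robot

A 6-joint arm with a two-finger parallel gripper is mounted at the origin on a cart in front of the work surface, level with it; the furniture and walls round the work are solid. World frame = base frame: x ahead of the robot, y to its left, z up, the work surface at z = 0. Lengths are in m, angles in degrees, forces in N, time in s.
With the tool pointing down it reaches from about 0.3 to 0.75 m from the base axis. Payload 8.5 kg.
Tool frame: the origin (TCP) lies on the mounting face of the last link; the fingertips stand tip_extent ahead of it and the grasp point (between the pads) lies 155 mm ahead of it (tip_extent is the distance from the TCP to the fingertips, in m); z points along the fingers, y is the line along which they close (so a half turn about z gives the same grasp; the last joint's range is limited). The gripper opens to 85 mm and grips with 20 to 120 N. Pads are 22 mm wide; open, the fingers measure 114 mm over their backs; the gripper's body (76 mm by 85 mm) begins 54 mm behind the grasp point. The pads swing forward as they close: fully open they stand 13 mm farther back than shut.
Start: joints at [62.664, 21.807, 74.336, -0, 83.858, -12.336], TCP at [0.142, 0.531, 0.405] pointing down, gripper open.
Joint ranges: [-178.18, 178.18], [-50.72, 133.34], [12.68, 142.11], [-81.47, 261.47], [9.98, 163.14], [-165.26, 165.26]. Speed limits (degrees/s): [136.94, 136.94, 180, 180, 180, 180].

## Interface

Orientations are given as a 3x3 rotation matrix whose columns are the frame's x, y, z axes.
In Python, from rig import observe, get_image, camera_params, close_job, tip_extent gives the robot as it stands.
- The arm moves only by the shell command python3 -m creep 'ROWS' [FORCE]. ROWS is JSON, a list of rows, each an object with "jaw": the gripper's target within -1 to 1 (shut at 1, half-way at 0, fully open at -1); "travel": the shift along the world's x, y, z in mm, a list of three; "roll": the turn about the world's z in rad. A call has 1 to 12 rows; each row is the pose to reach, as a shift and turn from the pose commanded when the call began; what a row does not reach only later rows make up. A row lasts 1/10 s, in which the tool goes at most 50 mm and 8.59 degrees, less where a joint would pass 70% of its speed; a pose out of reach is approached as far as the arm can. A call with a gripper value outside its range is refused whole. The fingers move at their own pace and stop on an object; FORCE is the grip in N (left out, the last holds). Time passes only in rows, so rows that repeat a pose let the fingers close. It gives the time, the measured TCP pose, the force, the opening and the grip force at its end, in the units of the state.
- observe(): the state, without advancing time (a new reading comes with each control period).
- get_image(name): name is "scene" or "top" or "wrist"; returns (picture, depth): 384x512x3 uint8, red, green, blue; 384x512 float32, m along the optical axis (not along the pixel's ray), 0 where there is no reading.
- camera_params(name): a dict with "mtx" (3x3 intrinsics, pixels), "extrinsics" (4x4, takes a point from camera to world coordinates). Camera axes: x right, y down, z forward; pixel columns grow to the right and rows downward; lengths in m; the calibration is good to about 2 mm. A picture is of the moment at which its call begins: read the wrist's pose just before it. camera_params takes no time and is no camera call; for the wrist camera it gives the pose at the moment of the call.
- close_job(): hands the job in; it is judged then, once.
The state is a dict: "time_s": time; "q": joint angles; "qvel": joint speeds; "joint_efforts": joint torques, N m; "position": TCP position; "tool_rot": TCP orientation; "ft_force": force on the tool from outside, world axes, zero at the start; "wrist_torque": the same for the moment, N m; "grip_width": finger opening in m; "gripper_force": force on a finger pad.
Only numpy, scipy, OpenCV 4.12 (cv2) and the standard library are available. Lean on these libraries where they do the work, as an engineer would, in place of code of your own. Each camera call takes 0.05 s, during which the arm holds its last target. There are 200 camera calls.

## Working session

There is one attempt and no reset: what is moved stays moved. The work goes in short steps, Python scripts to look and compute and a shell command to move; the robot and the scene stay as the last step left them, time stands still between calls to the robot, and variables do not carry over. Pictures are saved under pics/ and viewed, at most 10 in all, crops included, and the job is handed in when it is done.

```bash
mkdir -p pics; cat > h.py <<'E'
import numpy as np,cv2
from rig import *
def grab(n,f=None):
    P=camera_params(n);im,d=get_image(n)
    K=np.array(P["mtx"]);T=np.array(P["extrinsics"])
    v,u=np.mgrid[:384,:512]
    c=np.stack([(u-K[0,2])/K[0,0]*d,(v-K[1,2])/K[1,1]*d,d],-1)
    w=c@T[:3,:3].T+T[:3,3]; w[d==0]=np.nan
    if f: cv2.imwrite(f,im[:,:,::-1])
    return im,d,w
E
python3 - <<'E'
from h import *
a=grab("top")[0];b=grab("scene")[0]
np.save('a.npy',a)
cv2.imwrite('pics/a.png',a[:,:,::-1]);cv2.imwrite('pics/b.png',b[:,:,::-1])
s=observe();print(s["position"],s["tool_rot"],tip_extent,s["grip_width"])
E
```

```text
[0.14234246 0.531215   0.4042004 ] [[-9.65917272e-01  2.58850391e-01 -5.46354291e-04]
 [ 2.58850857e-01  9.65916660e-01 -1.11378753e-03]
 [ 2.39428373e-04 -1.21725089e-03 -9.99999230e-01]] 0.1734 0.08532266320699058
```

View pics/a.png

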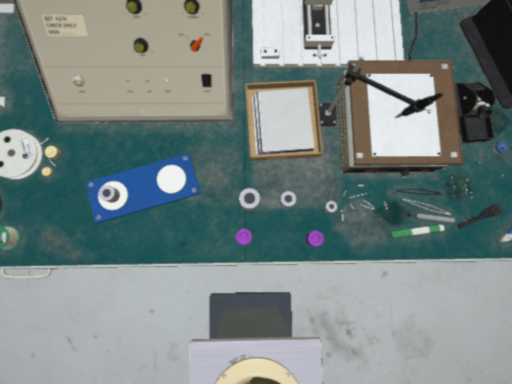

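View pics/b.png

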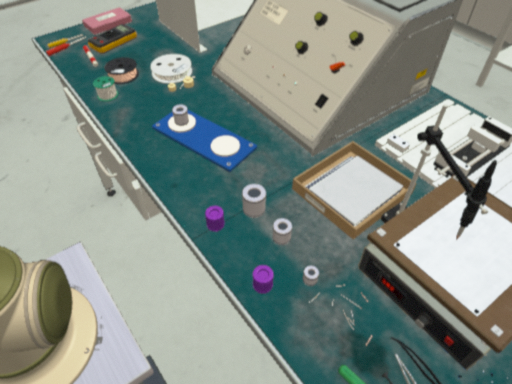

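Top view: the loose aluminium sleeves are at (250,198) large, (289,198) middle and (332,206) small. The purple look-alikes are at (244,237) and (316,239), the bolted sleeve at (108,195), and the empty pad at (172,179). By size I choose (289,198); next I measure it and check it in a crop.

```bash
python3 - <<'E'
from h import *
im,d,w=grab("top")
np.set_printoptions(precision=4,suppress=True)
for n,(u,v) in dict(L=(250,198),M=(289,198),S=(332,206),P1=(244,237),P2=(316,239),bolt=(108,195)).items():
    p=w[v-20:v+20,u-20:u+20].reshape(-1,3); p=p[~np.isnan(p[:,2])]
    z=np.percentile(p[:,2],98); t=p[p[:,2]>z-.006]
    (cx,cy),r=cv2.minEnclosingCircle((t[:,:2]*1000).astype(np.float32))
    print(n,"top z",z,"c",cx,cy,"diam",2*r,len(t))
hsv=cv2.cvtColor(im,cv2.COLOR_RGB2HSV)
m=(hsv[...,1]<60)&(hsv[...,2]>180)
m[:155]=0;m[205:]=0;m[:,:152]=0;m[:,195:]=0
p=w[m];print("pad",len(p),np.median(p,0),(p.max(0)+p.min(0))/2,np.ptp(p,axis=0))
cv2.imwrite('pics/c.png',cv2.resize(im[150:260,80:350,::-1],None,fx=2.9,fy=2.9,interpolation=cv2.INTER_CUBIC))
E
```

```text
L top z 0.05693217684621556 c 489.243896484375 11.77173137664795 diam 49.72322082519531 264
M top z 0.04221074870321973 c 489.3670654296875 -83.9012451171875 diam 38.171165466308594 174
S top z 0.02925508208172069 c 470.2529602050781 -192.71676635742188 diam 27.184310913085938 95
P1 top z 0.04253421109814498 c 398.25634765625 26.355571746826172 diam 38.09962844848633 173
P2 top z 0.04254776351863567 c 391.4080810546875 -147.574951171875 diam 38.10443878173828 168
bolt top z 0.06065044005064843 c 505.4002380371094 351.8302307128906 diam 38.68940353393555 184
pad 647 [nan nan nan] [nan nan nan] [nan nan nan]
```

View pics/c.png

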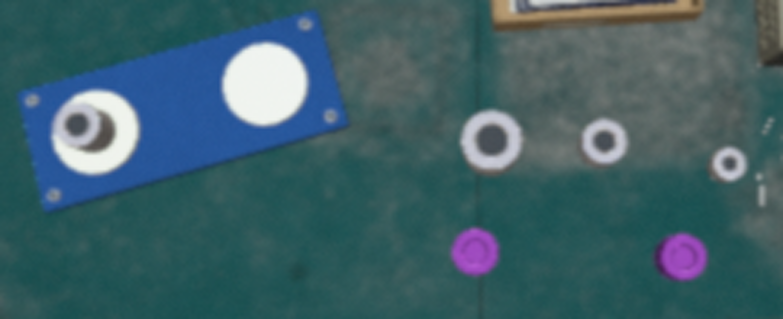

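```bash
python3 - <<'E'
from h import *
np.set_printoptions(precision=4,suppress=True)
im,d,w=grab("top")
hsv=cv2.cvtColor(im,cv2.COLOR_RGB2HSV)
m=(hsv[...,1]<60)&(hsv[...,2]>170)
m[:155]=0;m[205:]=0;m[:,:152]=0;m[:,195:]=0
p=w[m];p=p[~np.isnan(p[:,0])]
print("pad",len(p),np.median(p,0),(p.max(0)+p.min(0))/2,np.ptp(p,axis=0))
E
python3 -m creep '[{"jaw":-1,"travel":[347,-615,-60],"roll":-1.309},{"jaw":-1,"travel":[347,-615,-60],"roll":-1.309},{"jaw":-1,"travel":[347,-615,-60],"roll":-1.309},{"jaw":-1,"travel":[347,-615,-60],"roll":-1.309},{"jaw":-1,"travel":[347,-615,-60],"roll":-1.309},{"jaw":-1,"travel":[347,-615,-60],"roll":-1.309},{"jaw":-1,"travel":[347,-615,-60],"roll":-1.309},{"jaw":-1,"travel":[347,-615,-60],"roll":-1.309},{"jaw":-1,"travel":[347,-615,-60],"roll":-1.309},{"jaw":-1,"travel":[347,-615,-60],"roll":-1.309},{"jaw":-1,"travel":[347,-615,-60],"roll":-1.309},{"jaw":-1,"travel":[347,-615,-60],"roll":-1.309}]' 40
```

```text
pad 650 [0.545  0.2073 0.0174] [0.547  0.2077 0.0153] [0.0719 0.0701 0.015 ]
time_s: 1.4
position: [0.4367, 0.0084, 0.3538]
tool_rot: [[0.001, 1.0, 0.0], [1.0, -0.001, 0.0], [0.0, 0.0, -1.0]]
ft_force: [1.5, 1.3, 0.2]
grip_width: 0.0855
gripper_force: 0.0
```

Pad to bolted sleeve measures 150 mm, as it should. I finish the approach and look with the wrist camera.

```bash
python3 -m creep '[{"jaw":-1,"travel":[52,-92,-54],"roll":0},{"jaw":-1,"travel":[52,-92,-54],"roll":0},{"jaw":-1,"travel":[52,-92,-54],"roll":0},{"jaw":-1,"travel":[52,-92,-54],"roll":0},{"jaw":-1,"travel":[52,-92,-54],"roll":0}]' 
python3 - <<'E'
from h import *
im,d,w=grab("wrist","pics/w1.png")
for z0 in(.042,):
    m=(abs(w[...,2]-z0)<.005)&(abs(w[...,0]-.489)<.035)&(abs(w[...,1]+.084)<.035)
    print(m.sum()); t=w[m]
    if len(t): print(cv2.minEnclosingCircle((t[:,:2]*1000).astype(np.float32)),np.median(t,0), np.argwhere(m).mean(0))
print(observe()["position"])
E
```

```text
time_s: 1.9
position: [0.4878, -0.0808, 0.3001]
tool_rot: [[-0.0, 1.0, -0.001], [1.0, 0.0, 0.0], [0.0, -0.001, -1.0]]
ft_force: [0.1, 0.6, 0.3]
grip_width: 0.0855
gripper_force: 0.0
1102
((488.69647216796875, -83.21552276611328), 19.023733139038086) [ 0.48890607 -0.08278091  0.04135906] [199.17241379 260.87295826]
[ 0.48769664 -0.08036347  0.30052815]
```

View pics/w1.png

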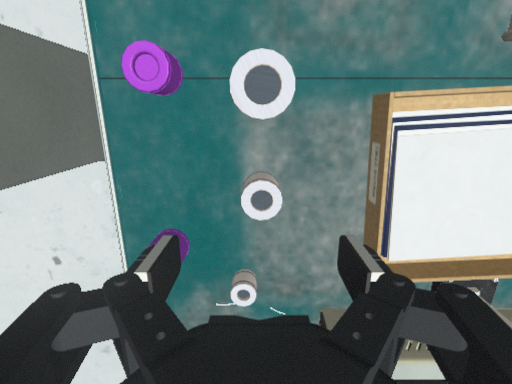

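The wrist view shows the middle sleeve at pixel (261,199), 38 mm in diameter, between the large (262,83) and small (243,293) ones, with clear room for the fingers along x. Now I descend, grip and lift.

```bash
python3 -m creep '[{"jaw":-1,"travel":[1,-3,-40],"roll":0},{"jaw":-1,"travel":[1,-3,-75],"roll":0},{"jaw":-1,"travel":[1,-3,-105],"roll":0},{"jaw":-1,"travel":[1,-3,-121],"roll":0},{"jaw":-1,"travel":[1,-3,-121],"roll":0},{"jaw":-1,"travel":[1,-3,-121],"roll":0},{"jaw":1,"travel":[1,-3,-121],"roll":0},{"jaw":1,"travel":[1,-3,-121],"roll":0},{"jaw":1,"travel":[1,-3,-121],"roll":0},{"jaw":1,"travel":[1,-3,-121],"roll":0},{"jaw":1,"travel":[1,-3,-121],"roll":0},{"jaw":1,"travel":[1,-3,-121],"roll":0}]' 40
```

```text
time_s: 3.15
position: [0.4892, -0.0845, 0.1797]
tool_rot: [[0.0, 1.0, 0.001], [1.0, -0.0, -0.0], [-0.0, 0.001, -1.0]]
ft_force: [-0.7, 1.5, 7.3]
grip_width: 0.0348
gripper_force: 39.5
```

```bash
python3 -m creep '[{"jaw":1,"travel":[0,0,5],"roll":0},{"jaw":1,"travel":[0,0,20],"roll":0},{"jaw":1,"travel":[0,0,50],"roll":0},{"jaw":1,"travel":[0,0,80],"roll":0},{"jaw":1,"travel":[0,0,80],"roll":0}]' 
python3 - <<'E'
from h import *
im,d,w=grab("wrist");im2=grab("scene")[0]
cv2.imwrite('pics/w2.png',np.hstack([im,im2])[:,:,::-1][:,::1] if 0 else cv2.resize(np.hstack([im,im2]),(800,300))[:,:,::-1])
E
```

```text
time_s: 3.65
position: [0.4896, -0.0846, 0.2623]
tool_rot: [[-0.0, 1.0, 0.006], [1.0, 0.0, -0.003], [-0.003, 0.006, -1.0]]
ft_force: [-0.3, 0.2, -0.7]
grip_width: 0.0354
gripper_force: 40.1
```

View pics/w2.png

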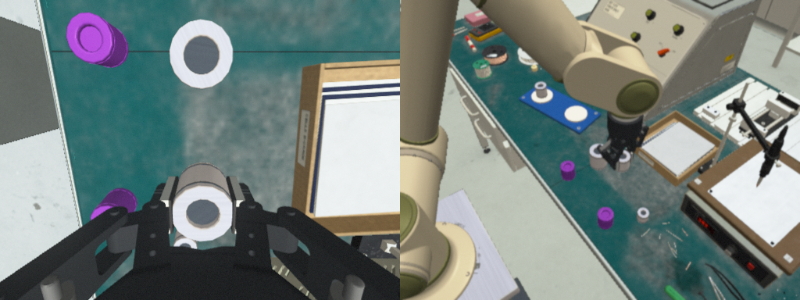

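The wrist view shows the sleeve held upright between the pads, at (203,207) in the scaled picture. I carry it over the pad and measure again.

```bash
python3 -m creep '[{"jaw":1,"travel":[5,25,10],"roll":0},{"jaw":1,"travel":[12,60,15],"roll":0},{"jaw":1,"travel":[19,100,15],"roll":0},{"jaw":1,"travel":[27,140,15],"roll":0},{"jaw":1,"travel":[35,180,15],"roll":0},{"jaw":1,"travel":[42,220,15],"roll":0},{"jaw":1,"travel":[50,260,15],"roll":0},{"jaw":1,"travel":[55,285,15],"roll":0},{"jaw":1,"travel":[56,292,15],"roll":0},{"jaw":1,"travel":[56,292,15],"roll":0},{"jaw":1,"travel":[56,292,15],"roll":0}]' 
python3 - <<'E'
from h import *
np.set_printoptions(precision=4,suppress=True)
s=observe();print(s["position"],s["grip_width"])
im,d,w=grab("wrist","pics/w3.png")
hsv=cv2.cvtColor(im,cv2.COLOR_RGB2HSV)
m=(hsv[...,1]<60)&(hsv[...,2]>150)&(abs(w[...,2]-.018)<.006)&(np.hypot(w[...,0]-.546,w[...,1]-.2075)<.06)
p=w[m];print("pad",len(p),np.median(p,0),p.min(0),p.max(0))
c=(np.hypot(w[...,0]-s["position"][0],w[...,1]-s["position"][1])<.03)&(w[...,2]>.07)&(w[...,2]<.2)
z=w[c][:,2];h,e=np.histogram(z,np.arange(.07,.2,.004));print(h)
E
```

```text
time_s: 4.85
position: [0.545, 0.2066, 0.2732]
tool_rot: [[0.001, 1.0, -0.002], [1.0, -0.001, -0.001], [-0.001, -0.002, -1.0]]
ft_force: [0.5, -0.1, -0.9]
grip_width: 0.0349
gripper_force: 40.1
[0.545  0.2066 0.2732] 0.03493438235408914
pad 3928 [0.5467 0.2162 0.0177] [0.5105 0.1759 0.012 ] [0.5986 0.2442 0.02  ]
[   0    0    0    0    0    3   69  184  186  262  303  341  348  402
  774 1505 3406  387  196  264  281  328   57   82  435  839 1249 1697
 2031 2343 2432 2356]
```

View pics/w3.png

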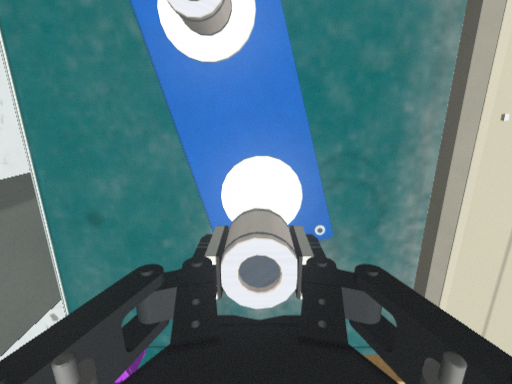

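Pad at (262,192) and the sleeve's top face at (259,270), upright. I fit the sleeve's top-face centre.

```bash
python3 - <<'E'
from h import *
s=observe();print(s["position"])
im,d,w=grab("wrist")
g=np.zeros((384,512),bool);g[228:312,220:298]=1
hsv=cv2.cvtColor(im,cv2.COLOR_RGB2HSV)
m=g&(abs(w[...,2]-.1355)<.005)&(hsv[...,2]>200)
m=cv2.morphologyEx(m.astype(np.uint8),cv2.MORPH_OPEN,np.ones((3,3)))>0
t=w[m];print(m.sum(),np.median(t[:,2]),cv2.minEnclosingCircle((t[:,:2]*1000).astype(np.float32)))
E
```

```text
[0.54507024 0.2063851  0.27347467]
3033 0.1353440472660891 ((544.3786010742188, 207.26177978515625), 19.03458595275879)
```

```bash
python3 -m creep '[{"jaw":1,"travel":[2,0,-25],"roll":0},{"jaw":1,"travel":[2,0,-50],"roll":0},{"jaw":1,"travel":[2,0,-65],"roll":0},{"jaw":1,"travel":[2,0,-71],"roll":0},{"jaw":1,"travel":[2,0,-73],"roll":0},{"jaw":1,"travel":[2,0,-74],"roll":0},{"jaw":1,"travel":[2,0,-74],"roll":0},{"jaw":1,"travel":[2,0,-74],"roll":0}]'
```

```text
time_s: 5.75
position: [0.5472, 0.2075, 0.2006]
tool_rot: [[0.0, 1.0, 0.001], [1.0, -0.0, 0.0], [0.0, 0.001, -1.0]]
ft_force: [0.7, -0.1, 0.2]
grip_width: 0.0352
gripper_force: 40.1
```

```bash
python3 -m creep '[{"jaw":1,"travel":[0,0,-1],"roll":0},{"jaw":1,"travel":[0,0,-2],"roll":0},{"jaw":1,"travel":[0,0,-2],"roll":0}]'
```

```text
time_s: 6.05
position: [0.5471, 0.2076, 0.1979]
tool_rot: [[-0.0, 1.0, -0.0], [1.0, 0.0, -0.0], [-0.0, -0.0, -1.0]]
ft_force: [-0.5, -0.3, -1.2]
grip_width: 0.0346
gripper_force: 40.1
```

```bash
python3 -m creep '[{"jaw":1,"travel":[0,0,-1],"roll":0},{"jaw":1,"travel":[0,0,-1],"roll":0}]'
```

```text
time_s: 6.25
position: [0.5471, 0.2076, 0.1977]
tool_rot: [[-0.0, 1.0, 0.0], [1.0, 0.0, -0.0], [-0.0, 0.0, -1.0]]
ft_force: [-2.7, -0.6, 7.3]
grip_width: 0.035
gripper_force: 40.8
```

Contact at 7 N. I release, then lift.

```bash
python3 -m creep '[{"jaw":0,"travel":[0,0,0],"roll":0},{"jaw":-0.5,"travel":[0,0,0],"roll":0},{"jaw":-1,"travel":[0,0,0],"roll":0},{"jaw":-1,"travel":[0,0,0],"roll":0},{"jaw":-1,"travel":[0,0,0],"roll":0},{"jaw":-1,"travel":[0,0,0],"roll":0},{"jaw":-1,"travel":[0,0,20],"roll":0},{"jaw":-1,"travel":[0,0,50],"roll":0},{"jaw":-1,"travel":[0,0,90],"roll":0},{"jaw":-1,"travel":[0,-40,120],"roll":0},{"jaw":-1,"travel":[0,-80,120],"roll":0},{"jaw":-1,"travel":[0,-80,120],"roll":0}]'
python3 - <<'E'
from h import *
im,d,w=grab("wrist","pics/w4.png")
m=(abs(w[...,2]-.060)<.006)&(np.hypot(w[...,0]-.5465,w[...,1]-.2077)<.04)
t=w[m];print(m.sum(),np.median(t[:,2]),cv2.minEnclosingCircle((t[:,:2]*1000).astype(np.float32)))
E
```

```text
time_s: 7.45
position: [0.5473, 0.1242, 0.3179]
tool_rot: [[0.004, 1.0, 0.002], [1.0, -0.004, -0.001], [-0.001, 0.002, -1.0]]
ft_force: [0.7, 0.4, 0.0]
grip_width: 0.0852
gripper_force: 0.0
1716 0.0592012592265216 ((546.06103515625, 208.56539916992188), 19.150188446044922)
```

View pics/w4.png

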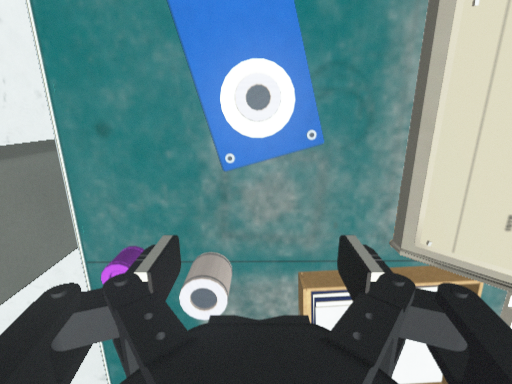

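The sleeve stands upright at (258,97), centred on the pad, with its top at 59–60 mm. The gripper is clear, so I hand in.

```bash
python3 -c "from rig import *; print(close_job())"
```

```text
the job is handed in; nothing more can be done
None
```

The 38 mm spacer stands upright on the empty pad, measured about 1 mm from its centre; I did not touch the other two sleeves, and the job was handed in at about 7.5 s (no verdict was returned).

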